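Close the lever bolt on a digestion cell's yoke

ROBOT

A 6-joint arm with a two-finger parallel gripper is mounted at the origin on the work surface. World frame = base frame: x ahead of the robot, y to its left, z up, the work surface at z = 0. Lengths are in m, angles in rad, forces in N, time in s.
With the tool pointing down it reaches from about 0.3 to 0.775 m from the base axis. Payload 14.6 kg.
Tool frame: the origin (TCP) lies between the finger pads; the fingertips stand 11 mm ahead of it and the grasp point (between the pads) lies 8 mm behind it (env.nose_length is the distance from the TCP to the fingertips, in m); y points along the fingers, z is the direction in which the jaws open and shut, and the axes are right-handed (so a half turn about y gives the same grasp; the last joint's range is limited). The gripper opens to 94 mm and grips with 3 to 60 N. Pads are 16 mm wide; open, the fingers measure 119 mm over their backs; the gripper's body (75 mm by 177 mm) begins 78 mm behind the grasp point.
Start: joints at [1.189, 0.3, 1.521, -0, 1.321, -0.067], TCP at [0.17, 0.523, 0.216] pointing down, gripper open.
Joint ranges: [-3.03, 3.03], [-0.79, 2.21], [0.23, 2.52], [-1.04, 4.18], [0, 3.07], [-2.55, 2.55]. Speed limits (rad/s): [2.22, 2.22, 2.57, 3.14, 3.14, 3.14].

INTERFACE

Orientations are given as a unit quaternion [x, y, z, w].
In Python, from cell import env, inverse_kinematics, eyes, status gives the robot as it stands. Calls block until the motion is done:
- env.move_to(position, orientation): joint-space move of the TCP to a pose.
- env.move_straight(position, orientation=None, vel=0.15, max_force=None): straight line of the TCP; orientation=None keeps the orientation; vel is the mean speed in m/s. With max_force (N) it stops when the force on the tool has changed by that much, and returns True; else False.
- env.goto_joints(angles): joint-space move.
- env.gripper_open() and env.gripper_close(): open the fingers fully, or close them until they stop; the grip force is fixed at half the most.
- env.dwell(seconds).
- inverse_kinematics(position, orientation): joint angles nearest the present ones, or None.
- eyes.snapshot(name): name is "scene" or "top" or "wrist"; returns the picture (420x560x3 uint8, blue, green, red); there is no depth.
- eyes.camera_model(name): a dict with "fx", "fy", "cx", "cy" (pixels), "extrinsics" (4x4, takes a point from world to camera coordinates); the wrist camera has in their place "tool_from_camera" (4x4, takes a point from camera to tool coordinates, whose origin is the TCP and whose axes are the tool frame's). Camera axes: x right, y down, z forward; pixel columns grow to the right and rows downward; lengths in m; the calibration is good to about 2 mm. A picture is of the moment at which its call begins: read the wrist's pose just before it. camera_model takes no time and is no camera call.
A pose or a line that the arm cannot do raises env.Unreachable and nothing moves.
- env.close_job(): hands the job in, once; it reports no verdict.
Readings, each from a call of its own:
- status.current_t(): time.
- status.current_joint_pos(): joint angles.
- status.current_joint_velocities(): joint speeds.
- status.current_joint_efforts(): joint torques, N m.
- status.current_eef_pos(): TCP position.
- status.current_tcp_rot(): TCP orientation.
- status.current_contact_force(): force on the tool from outside, world axes, zero at the start.
- status.current_torque(): the same for the moment, N m.
- status.current_grip_width(): opening from 0.0 (shut) to 1.0 (fully open).
Only numpy, scipy, OpenCV 4.12 (cv2) and the standard library are available. Lean on these libraries where they do the work, as an engineer would, in place of code of your own. Each camera call takes 0.05 s, during which the arm holds its last target. There are 200 camera calls.

TASK

The sealed cell is standing in its yoke with the lever bolt still loose above it. Screw the bolt down by its upright lever until its foot is snug on the cell's lid, feeling for it and not overtightening, then fold the lever down fully closed so that the cell is firmly clamped, and let go; leave the small things lying around the yoke where they are.

Things in the scene. Friction and masses are not known exactly. Their poses are not given: they have to be found in the camera images.
- yoke: Grey yoke, fixed to the table: base 110 x 170 x 20 mm, two steel columns 130 mm apart, bridge 34 mm wide (x) and 164 mm long (y), its top 130 mm above the table. Origin at the base's underside on the bolt's axis, z up. A loose steel cell with a white lid, square foot 64 mm, stands inside between low fences on packing of differing thickness.
- bolt_pin (a point): Centre of the lever's hinge pin in the bolt's head, on its vertical axis, 176 mm above the table at the start; turns and sinks with the bolt. z up, y along the pin, x the side to which the lever folds. The head is a 26 mm disc whose top is 10 mm below the pin. Coarse right-hand thread: clockwise from above drives it down, 20 mm a turn. It stays where it is left.
- foot: Brass foot of the bolt under the bridge, a 13 mm disc, origin at its underside's centre; rises and sinks with the bolt. Its gap to the cell's lid at the start is 3 to 10 mm (differs, not measured). Springy, 15 N/mm: once it touches, about 45 N per rad of turn. Snug is about 20 to 40 N on it; over 60 N with the lever open is overtightened and harms the seal.
- lever (a joint): Folding angle, rad: 0 upright (open, end stop), 1.57 level on the bolt_pin +x side (closed, end stop). Stiff: stays where it is left. With the bolt snug, folding takes 0.2 to 0.35 N m (4 to 7 N at the lever's end) as its cam presses the foot 2.5 mm further down. Keep it upright until the bolt is snug.
- lever_tip (a point): Centre of the free end of the aluminium lever, 68 mm from the pin, z along the lever outwards. Blade 22 mm wide (along the pin), 14 mm thick, from 16 to 68 mm beyond the pin. Upright, it is the handle for turning the bolt, pinched from above across the 22 mm. Turning free takes 0.2 N m (rubbing, which at a standstill can hold either way); each newton on the foot adds about 0.003 N m.
- liner: Bystander: white cup, 48 mm diameter, 50 mm tall, beside the yoke; origin at its underside's centre. Leave alone.
- spanner: Bystander: steel spanner 150 mm long lying in front of the yoke; origin at its underside. Leave alone.
- bung: Bystander: black rubber bung, 36 mm diameter, 28 mm tall, beside the yoke; origin at its underside's centre. Leave alone.
- weight: Bystander: brass weight with a knob, 30 mm diameter, 38 mm tall, behind the yoke; origin at its underside's centre. Leave alone.
Not all that is in view belongs to the job. What is shaped like the yoke but green or purple is not meant.

How it is judged:
By the outcome, as a careful person would: the job done as asked, in the order asked, and still so for the second after the job is handed in, with the robot touching nothing.
It also fails if it takes over 72 s, if anything falls off the work surface, if the arm or the gripper's body presses on something with over 40 N, if the wrist force passes 120 N, or if a joint passes its speed limit or range.

## Working session

There is one attempt and no reset: what is moved stays moved. The work goes in short steps, each a Python script; the robot and the scene stay as the last script left them, time stands still between calls to the robot, and variables do not carry over. Pictures are saved under pics/ and viewed, about 8 in all and at most 12, crops included, and the job is handed in when it is done.

```bash
mkdir -p pics; ls
python3 - <<'E'
from cell import env,eyes,status
import cv2,numpy as np
for n in("scene","top"):
    im=eyes.snapshot(n);cv2.imwrite(f"pics/{n}0.png",im);m=eyes.camera_model(n)
    print(n,m["fx"],m["cx"],m["cy"],np.round(m["extrinsics"],4).tolist())
print(np.round(eyes.camera_model("wrist")["tool_from_camera"],4).tolist(),eyes.camera_model("wrist")["fx"])
print(status.current_tcp_rot(),status.current_eef_pos(),status.current_t(),env.nose_length)
E
```

```text
pics
scene 505.4017118617281 279.25139834267793 213.07993107353295 [[0.4231, 0.906, -0.0136, -0.2069], [0.683, -0.3288, -0.6522, -0.1993], [-0.5954, 0.2666, -0.7579, 1.432], [0.0, 0.0, 0.0, 1.0]]
top 499.7311400168188 284.0793255215386 210.69897819923543 [[-0.0263, -0.9996, -0.0042, 0.0066], [-0.9933, 0.0266, -0.1121, 0.463], [0.1121, 0.0012, -0.9937, 1.3078], [0.0, 0.0, 0.0, 1.0]]
[[-0.0003, 0.9713, 0.2379, -0.0678], [0.0006, -0.2379, 0.9713, -0.1687], [1.0, 0.0004, -0.0005, -0.0009], [0.0, 0.0, 0.0, 1.0]] 370.94642733987985
[ 0.69871135 -0.11093547  0.11076106 -0.69801702] [0.1702111  0.52276618 0.21596062] 0.1 0.011
```

View pics/scene0.png

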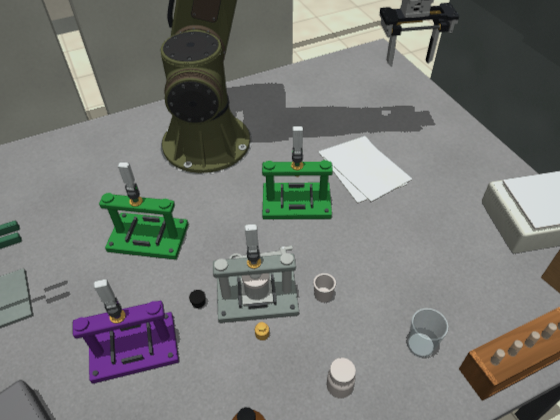

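View pics/top0.png

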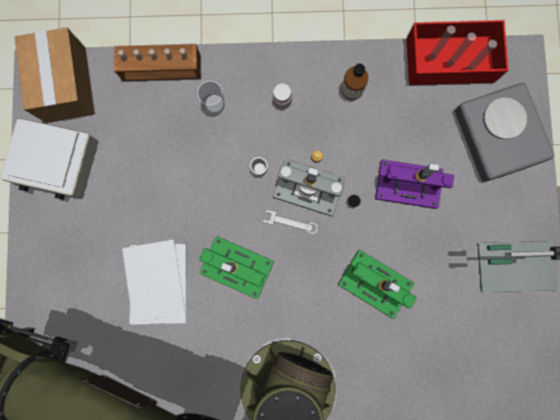

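The grey yoke is at about (310,188) in top and (257,280) in scene, with its lever upright. The spanner is robot-side, with the cup, bung and weight around it. I'll enlarge both views.

Run:
```python
import cv2,numpy as np
a=cv2.imread("pics/scene0.png")[215:335,205:305];b=cv2.imread("pics/top0.png")[145:225,265:365]
a=cv2.resize(a,None,fx=4,fy=4,interpolation=2);b=cv2.resize(b,None,fx=4,fy=4,interpolation=2)
c=np.zeros((480,800,3),np.uint8);c[:,:400]=a;c[:320,400:]=b
cv2.imwrite("pics/crop.png",c)
```

```text
(no output)
```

View pics/crop.png

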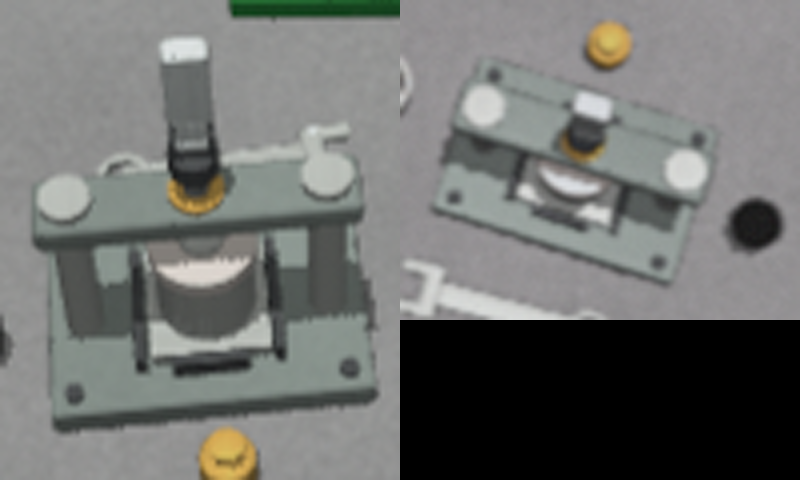

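```bash
cat > h.py <<'E'
from cell import env,eyes,status,inverse_kinematics
import cv2,numpy as np
from scipy.spatial.transform import Rotation as R
def ray(n,p):
    m=eyes.camera_model(n);E=np.array(m["extrinsics"])
    d=E[:3,:3].T@[(p[0]-m["cx"])/m["fx"],(p[1]-m["cy"])/m["fy"],1]
    return -E[:3,:3].T@E[:3,3],d/np.linalg.norm(d)
def cast(o,d,z): return o+d*(z-o[2])/d[2]
def wray(pos,q,p):
    m=eyes.camera_model("wrist");T=np.array(m["tool_from_camera"]);Q=R.from_quat(q).as_matrix()
    return pos+Q@T[:3,3],Q@T[:3,:3]@[(p[0]-m["cx"])/m["fx"],(p[1]-m["cy"])/m["fy"],1]
def down(a): # jaw (tool z) along heading a, tool y down
    z=np.array([np.cos(a),np.sin(a),0]);y=np.array([0,0,-1.]);return R.from_matrix(np.c_[np.cross(y,z),y,z]).as_quat()
def tri(a,b):
    (o1,d1),(o2,d2)=ray("scene",a),ray("top",b)
    s=np.linalg.lstsq(np.c_[d1,-d2],o2-o1,rcond=None)[0];p,q=o1+s[0]*d1,o2+s[1]*d2
    return (p+q)/2,np.linalg.norm(p-q)
E
python3 - <<'E'
from h import *
for n,a,b,z in (("tip",(251.2,227.4),(313.2,170.8),.244),("capL",(221,264.5),(286.2,171.2),.13),("capR",(286.8,258.5),(336.5,187.5),.13)):
    p,e=tri(a,b);print(n,p.round(4),round(e,4),cast(*ray("scene",a),z).round(4),cast(*ray("top",b),z).round(4))
q=status.current_tcp_rot();M=R.from_quat(q).as_matrix();print(M.round(2))
for a in np.arange(-3.1,3.2,.4):
  j=inverse_kinematics([.52,-.05,.229],down(a));print(round(a,1),None if j is None else np.round(j,2))
E
```

```text
tip [ 0.5276 -0.0722  0.2434] 0.0034 [ 0.5286 -0.0708  0.244 ] [ 0.5269 -0.0738  0.244 ]
capL [ 0.5325 -0.0745  0.16  ] 0.1242 [ 0.5017 -0.1312  0.13  ] [ 0.5497 -0.0137  0.13  ]
capR [ 0.5313 -0.0746  0.1575] 0.133 [ 0.5448 -0.0075  0.13  ] [ 0.5055 -0.1368  0.13  ]
[[ 0.95 -0.    0.31]
 [-0.31 -0.    0.95]
 [-0.   -1.   -0.  ]]
-3.1 None
-2.7 [-0.17  0.23  1.58 -0.    1.33  2.53]
-2.3 [-0.17  0.23  1.58  0.    1.33  2.13]
-1.9 [-0.17  0.23  1.58 -0.    1.33  1.73]
-1.5 [-0.17  0.23  1.58  0.    1.33  1.33]
-1.1 [-0.17  0.23  1.58  0.    1.33  0.93]
-0.7 [-0.17  0.23  1.58  0.    1.33  0.53]
-0.3 [-0.17  0.23  1.58 -0.    1.33  0.13]
0.1 [-0.17  0.23  1.58 -0.    1.33 -0.27]
0.5 [-0.17  0.23  1.58 -0.    1.33 -0.67]
0.9 [-0.17  0.23  1.58 -0.    1.33 -1.07]
1.3 [-0.17  0.23  1.58 -0.    1.33 -1.47]
1.7 [-0.17  0.23  1.58 -0.    1.33 -1.87]
2.1 [-0.17  0.23  1.58 -0.    1.33 -2.27]
2.5 None
2.9 None
```

Run:
```python
from h import *
env.move_to([.5278,-.0723,.33],down(1.3))
p,q=status.current_eef_pos(),status.current_tcp_rot()
im=eyes.snapshot("wrist");cv2.imwrite("pics/w0.png",im);np.save("w0.npy",np.r_[p,q])
print(p,q,status.current_t())
c=im[100:340,150:430];cv2.imwrite("pics/w0c.png",cv2.resize(c,None,fx=2.5,fy=2.5,interpolation=2))
```

```text
[ 0.52784841 -0.07167079  0.329883  ] [-0.70065699  0.09521429 -0.09506137  0.70069777] 2.6417
```

View pics/w0c.png

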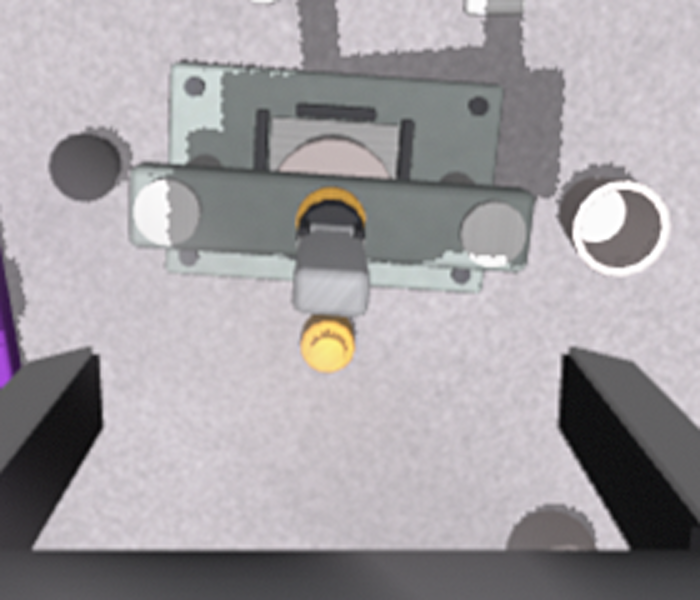

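Run:
```python
import cv2,numpy as np
a=cv2.imread("pics/w0.png")[170:235,260:310];b=cv2.imread("pics/scene0.png")[220:275,235:275]
cv2.imwrite("pics/z.png",np.hstack([cv2.resize(a,(450,585),interpolation=2),cv2.resize(b,(340,585),interpolation=2)]))
```

```text
(no output)
```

View pics/z.png

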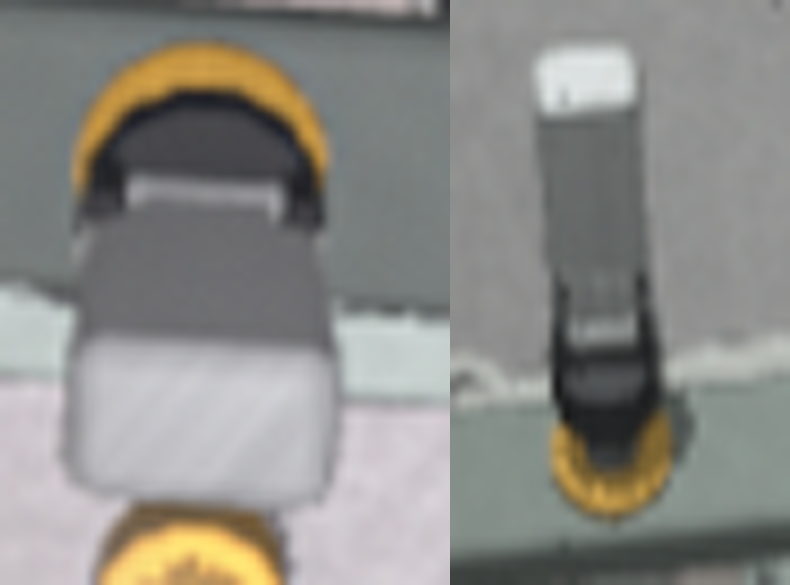

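Run:
```python
from h import *
w=np.load("w0.npy")
c=[cast(*wray(w[:3],w[3:],(260+u/9-.5,170+v/9-.5)),.244) for u,v in((75,337),(335,350),(325,505),(68,490))]
c=np.array(c);print(c.round(4));ctr=c.mean(0)
e=(c[1]-c[0]+c[2]-c[3])/2;f=(c[3]-c[0]+c[2]-c[1])/2
a=np.arctan2(e[1],e[0]);print(ctr,np.linalg.norm(e),np.linalg.norm(f),a)
x=.5*(ctr[:2]+[.5278,-.0723]) if np.linalg.norm(ctr[:2]-[.5278,-.0723])<.005 else None
print(x)
q=down(a)
env.move_to([*x,.28],q);env.move_straight([*x,.220],q,vel=.08,max_force=8)
print(status.current_eef_pos(),status.current_contact_force(),status.current_torque())
env.gripper_close()
print(status.current_grip_width()*94,status.current_eef_pos(),status.current_contact_force(),status.current_torque(),status.current_t())
np.save("g.npy",np.r_[x,.220,a])
```

```text
[[ 0.5182 -0.0803  0.244 ]
 [ 0.5246 -0.0609  0.244 ]
 [ 0.5366 -0.0649  0.244 ]
 [ 0.53   -0.0843  0.244 ]]
[ 0.5273446  -0.07261478  0.244     ] 0.020425657216412485 0.012586131243463352 1.245281283193112
[ 0.5275723  -0.07245739]
[ 0.52781466 -0.07247773  0.22058368] [ 0.15519574 -0.35544125  0.08572076] [ 0.01209918 -0.05547718  0.00134105]
21.681125064440774 [ 0.52779964 -0.07180235  0.220044  ] [1.6239334  5.10044827 0.14865622] [ 0.81530182 -0.2965964  -0.17303635] 4.9583
```

```bash
cat >> h.py <<'E'
def turn(g,da,n,vel=None,settle=0):
    """n helix steps of da rad clockwise; log angle, actual angle, Tz, F"""
    for i in range(n):
        g[3]-=da;g[2]-=.02*da/(2*np.pi)
        t=status.current_t()
        if vel is None: env.move_to(g[:3],down(g[3]))
        else: env.move_straight(g[:3],down(g[3]),vel=vel)
        if settle: env.dwell(settle)
        M=R.from_quat(status.current_tcp_rot()).as_matrix()
        print(round(g[3],3),"act",round(np.arctan2(M[1,2],M[0,2]),4),"Tz",round(status.current_torque()[2],4),"F",np.round(status.current_contact_force(),2),"e",np.round((status.current_eef_pos()-g[:3])*1e3,2),"dt",round(status.current_t()-t,3))
        np.save("g.npy",g)
E
python3 - <<'E'
from h import *
g=np.load("g.npy");g[:2]+=[.0003,.0009]
env.move_straight(g[:3],down(g[3]),vel=.02);print(status.current_contact_force(),status.current_torque())
turn(g,.1,2);turn(g,.1,2,vel=.003);print(status.current_t())
E
```

```text
[0.05587546 0.31745955 0.33124038] [-0.08213212  0.02710833 -0.16220339]
1.145 act 1.1475 Tz -0.1922 F [0.18 0.15 0.88] e [-0.02 -0.05  0.01] dt 0.25
1.045 act 1.0496 Tz -0.2193 F [ 0.03 -0.47  1.02] e [-0.01 -0.08  0.04] dt 0.25
0.945 act 0.9501 Tz -0.2594 F [-0.76 -0.19  1.4 ] e [-0.04 -0.07  0.02] dt 0.258
0.845 act 0.8503 Tz -0.252 F [-1.27 -1.97  0.76] e [-0.03 -0.09  0.03] dt 0.258
6.225
```

Run:
```python
from h import *
g=np.load("g.npy")
turn(g,.1,3,vel=.003)
print(status.current_joint_efforts().round(3) if hasattr(status.current_joint_efforts(),'round') else status.current_joint_efforts())
env.dwell(.2);print(status.current_torque(),status.current_joint_efforts())
a=eyes.snapshot("wrist");b=eyes.snapshot("scene")[200:340,190:320]
cv2.imwrite("pics/c1.png",np.hstack([cv2.resize(a[80:360,130:430],(450,420)),cv2.resize(b,(350,420),interpolation=2)]))
print(status.current_t())
```

```text
0.745 act 0.7503 Tz -0.2104 F [-2.14 -1.93  2.31] e [-0.04 -0.09  0.01] dt 0.258
0.645 act 0.6503 Tz -0.241 F [-3.47 -2.76  1.96] e [-0.07 -0.1   0.02] dt 0.258
0.545 act 0.5503 Tz -0.2759 F [-3.53 -3.38  2.11] e [-0.08 -0.09  0.03] dt 0.258
[  2.118 -49.552 -35.198   1.047  -0.662   0.39 ]
[-0.81313028  0.84642647 -0.18107928] [  2.26428531 -49.44680572 -35.24384022   1.19389046  -0.76411743
  -0.25922064]
7.3
```

View pics/c1.png

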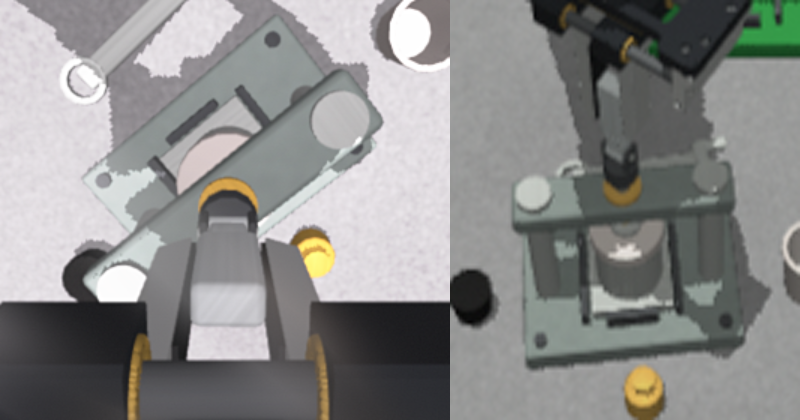

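```bash
cat >> h.py <<'E'
def rot(t): return np.array([[np.cos(t),-np.sin(t)],[np.sin(t),np.cos(t)]])
import os
def turn2(s,A,tot,da=.05,vel=.0015):
    """s=[axis_x,axis_y,offx,offy (at heading A),z,a]"""
    L=list(np.load("log.npy")) if os.path.exists("log.npy") else []
    for i in range(int(round(tot/da))):
        s[5]-=da;s[4]-=.02*da/(2*np.pi)
        env.move_straight([*(s[:2]+rot(s[5]-A)@s[2:4]),s[4]],down(s[5]),vel=vel)
        r=np.array([[*status.current_contact_force(),*status.current_torque()] for _ in range(5)])
        L.append([s[5],*r.mean(0),r[:,5].std(),status.current_joint_efforts()[5]])
        np.save("log.npy",L);np.save("s.npy",s)
    return np.array(L)
E
python3 - <<'E'
from h import *
g=np.load("g.npy");A=.545
p0=g[:2].copy();F=np.array(status.current_contact_force());print(F)
d=F[:2]/5200
off0=np.linalg.solve(rot(A-1.2453)-np.eye(2),d)
print("off at grasp mm",off0*1e3,"in jaw frame",rot(-1.2453)@off0*1e3)
off=rot(A-1.2453)@off0;s=np.r_[p0-off0,off,g[2],A]
env.move_straight([*(s[:2]+s[2:4]),s[4]],vel=.01)
L=turn2(s,A,.4);print(L[:,[0,1,2,3,6,7,8]].round(3),status.current_t())
E
```

```text
[-3.52146911 -3.71850926  2.58979714]
off at grasp mm [ 1.31765659 -0.56962573] in jaw frame [-0.11835687 -1.43062365]
[[ 4.950e-01  4.599e+00  3.771e+00 -2.490e-01 -1.010e-01  0.000e+00
   2.440e-01]
 [ 4.450e-01  5.416e+00  3.803e+00 -2.200e-01 -7.700e-02  0.000e+00
   1.970e-01]
 [ 3.950e-01  6.455e+00  3.790e+00 -8.490e-01 -6.900e-02  0.000e+00
   1.980e-01]
 [ 3.450e-01  6.085e+00  3.286e+00  1.870e-01 -3.500e-02  0.000e+00
   1.980e-01]
 [ 2.950e-01  6.354e+00  4.738e+00 -4.250e-01 -2.500e-02  0.000e+00
   1.980e-01]
 [ 2.450e-01  6.306e+00  3.548e+00 -4.150e-01  9.000e-03  0.000e+00
   1.990e-01]
 [ 1.950e-01  6.606e+00  4.094e+00 -4.390e-01 -8.500e-02  0.000e+00
   1.990e-01]
 [ 1.450e-01  6.079e+00  3.516e+00 -5.490e-01 -6.000e-03  0.000e+00
   2.000e-01]] 9.55
```

j6 effort is a very clean turning-torque signal (0.20 N·m free), so I'll halve the centring correction and turn until the effort rises.

Run:
```python
from h import *
s=np.load("s.npy");A=.545
p0=np.load("g.npy")[:2];off=s[2:4]*.46;off0=rot(1.2453-A)@off
s[:2]=p0-off0;s[2:4]=off
n0=len(np.load("log.npy"))
while s[5]>-2.6:
    L=turn2(s,A,.05)
    if L[-1,8]>.245 and len(L)>n0+2: break
print(L[n0:,[0,1,2,6,8]].round(3).tolist(),status.current_t())
```

```text
[[0.095, 3.7, 1.21, 0.054, 0.154], [0.045, 4.772, 1.55, -0.062, 0.282], [-0.005, 5.509, 2.727, -0.069, 0.222], [-0.055, 3.817, 2.261, -0.064, 0.197], [-0.105, 5.069, 3.058, -0.041, 0.198], [-0.155, 5.212, 2.287, -0.029, 0.198], [-0.205, 5.167, 1.687, -0.055, 0.198], [-0.255, 4.529, 2.155, -0.068, 0.198], [-0.305, 5.643, 2.317, -0.04, 0.198], [-0.355, 4.893, 2.528, -0.1, 0.198], [-0.405, 6.189, 1.764, -0.077, 0.198], [-0.455, 5.181, 1.561, -0.025, 0.198], [-0.505, 5.572, 1.676, -0.001, 0.198], [-0.555, 5.005, 3.02, -0.038, 0.198], [-0.605, 5.526, 1.381, -0.06, 0.199], [-0.655, 4.703, 0.962, -0.06, 0.213], [-0.705, 6.189, 1.125, 0.041, 0.219], [-0.755, 5.261, 1.972, -0.04, 0.226], [-0.805, 5.622, 1.541, -0.002, 0.232], [-0.855, 6.195, 1.538, -0.057, 0.239], [-0.905, 5.867, 1.178, -0.031, 0.246]] 14.9667
```

Run:
```python
from h import *
s=np.load("s.npy")
L=turn2(s,.545,.35);print(L[-7:,[0,1,2,3,6,8]].round(3).tolist(),status.current_t())
env.gripper_open()
p=status.current_eef_pos();env.move_straight([p[0],p[1],.33],vel=.12)
q=down(s[5]);p=status.current_eef_pos();qq=status.current_tcp_rot()
im=eyes.snapshot("wrist");np.save("w1.npy",np.r_[p,qq])
b=eyes.snapshot("scene")[215:335,205:305]
cv2.imwrite("pics/w1.png",np.hstack([cv2.resize(im[120:300,190:370],(450,450),interpolation=2),cv2.resize(b,(340,450),interpolation=2)]))
print(p,status.current_t(),s)
```

```text
[[-0.955, 5.197, 0.823, 0.835, 0.002, 0.251], [-1.005, 5.595, 1.165, -0.331, 0.074, 0.258], [-1.055, 6.367, 0.834, 0.849, 0.054, 0.262], [-1.105, 5.314, 1.847, 1.143, -0.019, 0.269], [-1.155, 5.702, 1.456, 1.963, -0.004, 0.276], [-1.205, 5.021, 0.331, 0.889, 0.049, 0.283], [-1.255, 5.585, 2.181, 1.138, 0.103, 0.286]] 16.7167
[ 0.52645707 -0.07142349  0.32924886] 19.1333 [ 5.27266178e-01 -7.12953602e-02  2.94607457e-04 -5.90972885e-04
  2.12042253e-01 -1.25500000e+00]
```

View pics/w1.png

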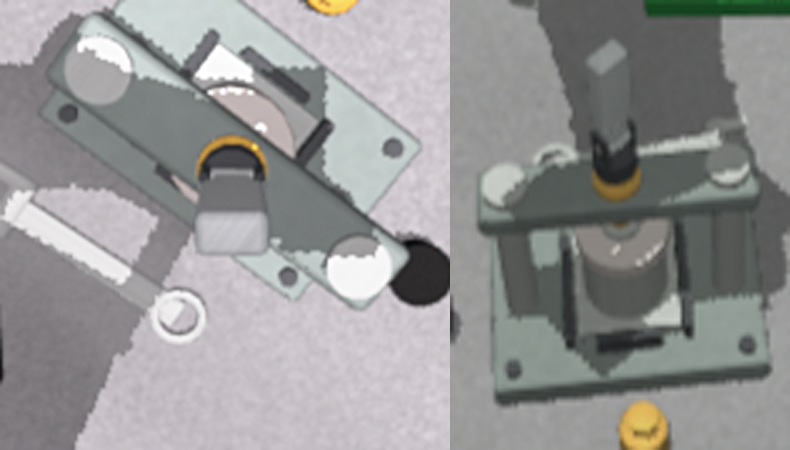

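The wrist view confirms the bolt turned and is snug at about 29 N. The lever is upright with its pin heading at -1.255. Next I'll probe the fold side gently with the fingers closed.

```bash
cat >> h.py <<'E'
AX=np.array([.5275,-.0718]);PZ=.168;HA=-1.255
def fpose(th,r,fx,cl=0,press=0):
    C=np.array([r*np.sin(th)-7*np.cos(th),r*np.cos(th)+7*np.sin(th)])-cl*np.array([1,0])
    C=C+press*np.array([np.cos(th),-np.sin(th)])
    t=(C+[-8,11])/1e3
    return np.array([*(AX+fx*t[0]),PZ+t[1]])
E
python3 - <<'E'
from h import *
fx=np.array([np.sin(HA),-np.cos(HA)]);q=down(HA)
env.gripper_close();print(status.current_grip_width())
p=fpose(0,55,fx,cl=15)
env.move_to([*p[:2],.29],q);env.move_straight(p,q,vel=.12)
f0=np.array(status.current_contact_force())
st=env.move_straight(fpose(0,55,fx,cl=-10),q,vel=.02,max_force=9)
e=status.current_eef_pos();print(st,"along fold mm",((e[:2]-AX)@fx)*1e3+15,"F",np.array(status.current_contact_force())-f0,fx,status.current_t())
E
```

```text
0.0075944680064790075
False along fold mm 9.946567030202816 F [3.39736523 2.08318254 2.25299431] [-0.95054936 -0.31057352] 22.8833
```

It folds this way, with about 4 N of resistance. I'll follow the arc down to the end stop.

Run:
```python
from h import *
fx=np.array([np.sin(HA),-np.cos(HA)]);q=down(HA)
for th in np.arange(.25,1.571,.11):
    st=env.move_straight(fpose(th,55,fx,press=.5),q,vel=.05,max_force=18)
    print(round(th,2),st,np.round(status.current_contact_force(),1))
    if st: break
p=fpose(1.571,55,fx,press=4)
st=env.move_straight(p,q,vel=.02,max_force=22)
e=status.current_eef_pos();print("stop",st,e,"fingertip over pin mm",(e[2]-.011-PZ)*1e3,np.round(status.current_contact_force(),1))
env.move_straight([e[0],e[1],.33],q,vel=.12)
pp,qq=status.current_eef_pos(),status.current_tcp_rot()
a=eyes.snapshot("wrist");b=eyes.snapshot("scene")[200:340,190:320]
cv2.imwrite("pics/f1.png",np.hstack([cv2.resize(a[80:360,130:430],(450,420)),cv2.resize(b,(350,420),interpolation=2)]))
print(status.current_t())
```

```text
0.25 False [1.6 0.  0.8]
0.36 False [ 2.  -0.1  0.1]
0.47 False [ 1.   0.6 -0.2]
0.58 False [ 2.2  0.5 -0.2]
0.69 False [1.5 0.4 0. ]
0.8 False [ 1.  -0.2  0.2]
0.91 False [ 1.3  0.8 -0.1]
1.02 False [ 0.6  0.3 -0.3]
1.13 False [ 1.2 -0.2  0.3]
1.24 False [ 0.1  0.2 -0.4]
1.35 False [-0.7  0.7  0.4]
1.46 False [0.9 0.1 0.6]
1.57 True [-1.6  1.1 10.2]
stop True [ 0.48335046 -0.08686438  0.18626611] fingertip over pin mm 7.266109096565526 [-5.5 -0.1 14.3]
28.05
```

View pics/f1.png

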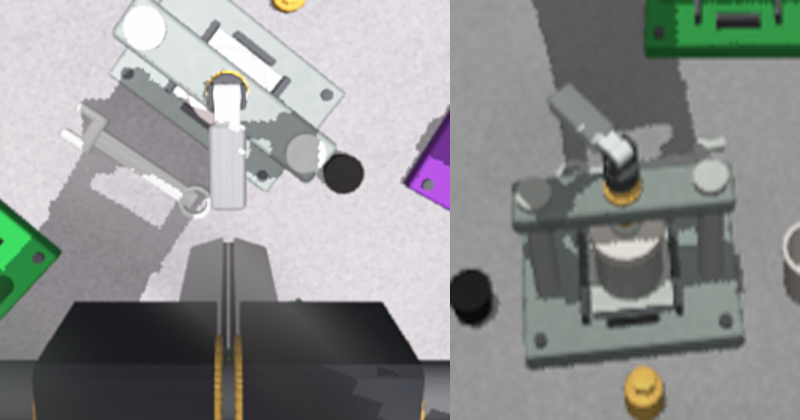

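Run:
```python
from h import *
fx=np.array([np.sin(HA),-np.cos(HA),0])
pin=np.array([*AX,PZ])
m=eyes.camera_model("scene");E=np.array(m["extrinsics"])
p,q=np.array(status.current_eef_pos()),status.current_tcp_rot()
w=eyes.camera_model("wrist");T=np.array(w["tool_from_camera"]);Q=R.from_quat(q).as_matrix()
for th in(0.,.3,.6,.9,1.2,1.4,1.57):
    x=pin+.068*(fx*np.sin(th)+np.array([0,0,np.cos(th)]))
    c=E[:3,:3]@x+E[:3,3];u=m["fx"]*c[0]/c[2]+m["cx"],m["fy"]*c[1]/c[2]+m["cy"]
    d=T[:3,:3].T@(Q.T@(x-p)-T[:3,3]);v=w["fx"]*d[0]/d[2]+w["cx"],w["fy"]*d[1]/d[2]+w["cy"]
    print(th,"scene crop",((u[0]-190)*350/130+450,(u[1]-200)*3),"wrist crop",((v[0]-130)*1.5,(v[1]-80)*1.5))
print("F",status.current_contact_force())
```

```text
0.0 scene crop (np.float64(613.4216740728516), np.float64(89.78504434385977)) wrist crop (np.float64(223.84029713056492), np.float64(105.56285605344618))
0.3 scene crop (np.float64(594.416343101335), np.float64(74.46741045254547)) wrist crop (np.float64(223.94179247959505), np.float64(147.1770952175009))
0.6 scene crop (np.float64(578.1968098964948), np.float64(67.09224558283063)) wrist crop (np.float64(224.1086828807456), np.float64(180.36414392678876))
0.9 scene crop (np.float64(566.1861622274887), np.float64(67.99375081340457)) wrist crop (np.float64(224.31116044361698), np.float64(201.91450019776323))
1.2 scene crop (np.float64(559.2569916468709), np.float64(76.65667521027078)) wrist crop (np.float64(224.52088425302512), np.float64(211.22032022500747))
1.4 scene crop (np.float64(557.6428409379114), np.float64(86.1910229840204)) wrist crop (np.float64(224.653835807989), np.float64(211.15692146175525))
1.57 scene crop (np.float64(558.1537917676326), np.float64(96.27107288631689)) wrist crop (np.float64(224.75850331870143), np.float64(207.65108749611744))
F [-0.0809427  -0.49349839  0.51965334]
```

Run:
```python
from h import *
fx=np.array([np.sin(HA),-np.cos(HA)]);q=down(HA)
p=fpose(1.571,62,fx);env.move_straight([*p[:2],p[2]+.008],q,vel=.12)
for f in(6,14):
    st=env.move_straight([*p[:2],p[2]-.004],q,vel=.01,max_force=f)
    e=status.current_eef_pos();print(f,st,(e[2]-.011-PZ)*1e3,np.round(status.current_contact_force(),1))
env.move_straight([*p[:2],.33],q,vel=.15);env.gripper_open()
for n,s in(("top",np.s_[140:240,250:375]),("scene",np.s_[215:335,180:340])):
    cv2.imwrite(f"pics/end_{n}.png",eyes.snapshot(n)[s])
a=cv2.imread("pics/end_scene.png");cv2.imwrite("pics/end.png",cv2.resize(a,None,fx=4,fy=4,interpolation=2))
print(status.current_eef_pos(),status.current_contact_force(),status.current_t())
```

```text
6 True 7.462549376202721 [-1.6  0.3  6.9]
14 True 7.413020718723212 [-3.3  1.1  8.4]
[ 0.47618461 -0.08859116  0.33000437] [-0.33252836 -1.04104052  1.06932626] 33.0417
```

View pics/end.png

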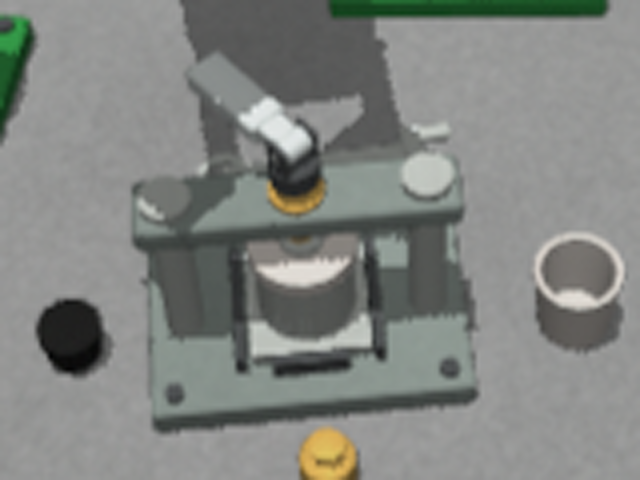

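The lever is rigid at level: its height changed by only 0.05 mm between the 6 N and 14 N presses. The bystanders are where they were and the gripper is clear, so I'm handing in.

```bash
python3 -c "
from cell import env,status
env.close_job();print(status.current_t())"
```

```text
the job is handed in; nothing more can be done
the job is handed in; nothing more can be done
```

The bolt is screwed down snug, the lever is folded fully closed, and the gripper is open and clear. I handed the job in with the clock at about 33 s of the 72 s.

- **Snug:** I turned the bolt about 2.5 rad clockwise by its upright lever. The turning torque, read from the last joint, was a steady 0.198 N·m until the foot touched at about 1.85 rad. It then rose as expected to 0.286 N·m, which puts about 29 N on the foot, inside the 20–40 N range.
- **Closed:** I let go, then folded the lever with closed fingers along its arc to the end stop. A second press at 6 N and then 14 N moved it only 0.05 mm, and the picture shows it level.
- **Bystanders:** The cup, bung, weight and spanner look undisturbed in the last scene view. I didn't measure their positions.

**Readings that disagreed:**
- The wrist's moment about the vertical was noisy and mostly of the wrong sign, so I ignored it and used the joint torque.
- Sideways forces of about 5–6 N remained while turning, from the lever being held slightly off centre.
- The force readings during the fold were only about 1–2 N instead of the 4–7 N given. They were taken after each step had stopped. The first gentle push showed about 4 N.
- I did not measure the final clamping force directly.

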